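# Show a guest how to change the torch batteries

### The job

Without touching anything, show a guest how to change the torch's batteries by pointing down at three things in this order: the torch's tail cap (the narrow end, opposite the lens) where the batteries go, the square stone coaster where the flat ones are to be laid, and the twist cap of the taller jar where fresh ones are kept. Each time hold the fingertips straight above the middle of the thing, about two or three centimetres off it, and stay there for two seconds. Lift the hand well up to pass from one to the next, so that it never dips to the torch's lens end, the round coaster or the smaller jar, and finish with the fingertips raised at least 20 cm above the ledge.

Things in the scene. Friction and masses are not known exactly. Their poses are not given: they have to be found in the camera images.
- torch: Black plastic torch, 170 mm long, lying on the ledge at any heading. Origin on the ledge surface under its middle; its own +x runs along the torch to the wide lens head (44 mm across), -x to the narrow tail cap (32 mm across, 30 mm long, with fine ribs and a metal ring before it). Between them is a plain 28 mm barrel with a rubber switch on top.
- torch_tail (a point): Top of the middle of the torch's tail cap, 33 mm above the ledge, 70 mm from the torch's origin along its -x.
- torch_lens (a point): Top of the torch's wide lens head, 45 mm above the ledge, 68 mm from the origin along +x. Not to be pointed at.
- square_coaster: Square grey stone coaster, 90 x 90 x 9 mm, lying flat. Origin under its centre.
- square_coaster_top (a point): Centre of the square coaster's upper face, 9 mm above the ledge.
- tall_jar: The taller jar: clear plastic, upright, 68 mm diameter, 100 mm high, with batteries inside and a white ribbed twist cap 20 mm high. Origin under its centre.
- tall_jar_cap (a point): Centre of the top of the tall jar's cap, 100 mm above the ledge.
- round_coaster: Round grey stone coaster, 90 mm diameter, 9 mm thick. Origin under its centre. Not to be pointed at.
- round_coaster_top (a point): Centre of the round coaster's upper face, 9 mm above the ledge.
- small_jar: The smaller jar: clear plastic, 46 mm diameter, 60 mm high, coins inside, the same kind of white twist cap. Origin under its centre. Not to be pointed at. The jars and coasters swap places from start to start, two left and two right of the torch. Nothing else within 0.7 m of the arm's base is higher than 115 mm, save the shoe box far to the left (130 mm, beyond y = 0.5).
- small_jar_cap (a point): Centre of the top of the small jar's cap, 60 mm above the ledge.
Not all that is in view belongs to the job. What is shaped like the square_coaster but blue, green or purple is not meant.

How it is judged:
On the way, in this order (a step that is already met when the one before it is completed fails the run):
1. the fingertips hover just above the torch's tail cap for 1.5 s (fingertips under about 60 mm above it, within 22 mm of its middle sideways) (horizontal distance between the grasp point and torch_tail below 0.022 m and z of the grasp point in the frame of torch_tail between 0.018 and 0.08 m), for 1.5 s.
2. then just above the middle of the square coaster for 1.5 s (under about 60 mm, within 30 mm sideways) (horizontal distance between the grasp point and square_coaster_top below 0.03 m and z of the grasp point in the frame of square_coaster_top between 0.018 and 0.08 m), for 1.5 s.
3. then just above the tall jar's cap for 1.5 s (under about 60 mm, within 27 mm sideways) (horizontal distance between the grasp point and tall_jar_cap below 0.027 m and z of the grasp point in the frame of tall_jar_cap between 0.018 and 0.08 m), for 1.5 s.
At the end, for the whole second after the job is handed in: The hand is raised (grasp point more than 190 mm above the ledge), and the torch, both coasters and both jars are at rest within 8 mm of where they began (height (world z) of the grasp point above 0.19 m and distance of each of torch, square_coaster, tall_jar, round_coaster, small_jar from where it was at the start of the episode below 0.008 m and linear speed of each of torch, square_coaster, tall_jar, round_coaster, small_jar below 0.02 m/s); the robot touches nothing.
It fails at once if the robot touches anything (contact force between any of the fingers, the arm and anything else above 0.3 N).
It fails at once if a thing is pushed, lifted or carried (distance of any of torch, square_coaster, tall_jar, round_coaster, small_jar from where it was at the start of the episode above 0.015 m).
It fails at once if the hand dips to the torch's lens end, the round coaster or the small jar, as if pointing at it (within 25 mm sideways, fingertips less than about 50 mm above it) ((horizontal distance between the grasp point and torch_lens below 0.025 m and z of the grasp point in the frame of torch_lens below 0.07 m) or (horizontal distance between the grasp point and round_coaster_top below 0.025 m and z of the grasp point in the frame of round_coaster_top below 0.07 m) or (horizontal distance between the grasp point and small_jar_cap below 0.025 m and z of the grasp point in the frame of small_jar_cap below 0.07 m)).
It also fails if it takes over 64 s, if anything falls off the work surface, if the arm or the gripper's body presses on something with over 40 N, if the wrist force passes 120 N, or if a joint passes its speed limit or range.

### The arm

A 6-joint arm with a two-finger parallel gripper is mounted at the origin on the work surface. World frame = base frame: x ahead of the robot, y to its left, z up, the work surface at z = 0. Lengths are in m, angles in rad, forces in N, time in s.
With the tool pointing down it reaches from about 0.375 to 0.9 m from the base axis. Payload 3.1 kg.
Tool frame: the origin (TCP) lies on the centre line of the jaws, within the pads' length; the fingertips stand ahead of it and the grasp point (between the pads) lies 3 mm ahead of it (robot.tip_reach is the z of the fingertips in the tool frame, in m); z points along the fingers, y is the line along which they close (so a half turn about z gives the same grasp; the last joint's range is limited). The gripper opens to 87 mm and grips with 3 to 60 N. Pads are 19 mm wide; open, the fingers measure 117 mm over their backs; the gripper's body (75 mm by 190 mm) begins 51 mm behind the grasp point.
Start: joints at [1.071, 0.527, 1.433, -0, 1.181, -0.178], TCP at [0.198, 0.593, 0.245] pointing down, gripper open.
Joint ranges: [-3.08, 3.08], [-0.75, 2.2], [0.22, 2.44], [-1.43, 4.57], [0, 2.65], [-2.85, 2.85]. Speed limits (rad/s): [2.79, 2.79, 3.14, 3.14, 3.14, 3.14].

### API

Orientations are given as a unit quaternion [x, y, z, w].
In Python, from rig import sensors, eyes, ticket, robot gives the robot as it stands.
- The arm moves only by the tool drive_tool, never from a script. Its argument "deltas" is a list that holds one entry, the list of rows, each a list of 6 numbers: the shift along the tool's x, y, z in mm, then the turn, a rotation vector about the tool's x, y, z in rad. A call has 1 to 8 rows; each row shifts and turns the commanded pose from where the row before left it, along the tool's axes as they then stand; what a row does not reach is not made up. A row lasts 1/12 s, in which the tool goes at most 41.7 mm and 7.16 degrees, less where a joint would pass 70% of its speed; a pose out of reach is approached as far as the arm can. A call is refused whole if a number of a shift passes 41.7 or a number of a turn 0.125, either way. A call with a gripper value outside its range is refused whole. "gripper" is the opening in per cent of the stroke, from 0 (shut) to 100 (fully open), set as the call begins (left out, the last holds). The fingers move at their own pace and stop on an object; "squeeze" is the grip in N (left out, the last holds). Time passes only in rows, so rows that do not move let the fingers close. It gives the time, the measured TCP pose, the force, the opening and the grip force at its end, in the units of the state.
- sensors.get_obs(): the state, without advancing time (a new reading comes with each control period).
- eyes.camera(name): name is "side" or "top"; returns a dict with "img" (480x640x3 uint8, red, green, blue), "fov_y" (degrees; the focal length in pixels is half the picture's height over the tangent of half this angle, whatever the lens; pixels are square), "cx", "cy" (the principal point, pixels), "xyz" and "attitude" of the camera in the world. Camera axes: x right, y up, looking along -z (the intrinsics and any distortion apply to the point x, -y, -z); pixel columns grow to the right and rows downward; lengths in m; the calibration is good to about 2 mm. A picture is of the moment at which its call begins. There is no depth.
- ticket.hand_in(): hands the job in; it is judged then, once.
The state is a dict: "time": time; "q": joint angles; "joint_velocities": joint speeds; "joint_torque": joint torques, N m; "position": TCP position; "tool_rot": TCP orientation; "ft_force": force on the tool from outside, world axes, zero at the start; "moment": the same for the moment, N m; "grip_width": finger opening in m; "grip_force": force on a finger pad.
Only numpy, scipy, OpenCV 4.12 (cv2) and the standard library are available. Lean on these libraries where they do the work, as an engineer would, in place of code of your own. Each camera call takes 0.05 s, during which the arm holds its last target. There are 200 camera calls.

## Working session

There is one attempt and no reset: what is moved stays moved. The work goes in short steps, Python scripts to look and compute and a tool call to move; the robot and the scene stay as the last step left them, time stands still between calls to the robot, and variables do not carry over. Pictures are saved under pics/ and viewed, at most 10 in all, crops included, and the job is handed in when it is done.

Besides the shell and the picture viewer there is one more tool, called after "Emit:" as name(argument=value, ...) on one line, values as JSON. drive_tool: Moves the arm, as the interface text tells. Its arguments: {"type":"object","properties":{"deltas":{"type":"array"},"gripper":{"type":"number"},"squeeze":{"type":"number"}},"required":["deltas"]}

```bash
mkdir -p pics; ls; python3 - <<'E'
from rig import sensors, eyes, ticket, robot
import cv2
for n in ("top","side"):
    c=eyes.camera(n); cv2.imwrite(f"pics/{n}0.png",c["img"][:,:,::-1])
    print(n,{k:v for k,v in c.items() if k!="img"})
o=sensors.get_obs(); print(o["time"],o["position"],o["tool_rot"],o["grip_width"],robot.tip_reach)
E
```

```text
pics
top {'fov_y': 54.94114370457375, 'cx': 322.9830109705364, 'cy': 232.0261038833984, 'xyz': array([ 0.35133339, -0.02983091,  1.04319701]), 'attitude': array([ 0.03486598, -0.04667289, -0.70120553,  0.71057498])}
side {'fov_y': 50.73440013566158, 'cx': 321.94135020653715, 'cy': 244.33427665644183, 'xyz': array([ 0.13001397, -0.94821054,  0.73526308]), 'attitude': array([ 0.45977235, -0.07404948, -0.15310333,  0.87159935])}
0.1 [0.19733736 0.59237451 0.24365771] [ 1.60177343e-01  9.87087765e-01 -9.30922126e-04 -3.10339429e-04] 0.08701802287640063 0.022
```

View pics/top0.png

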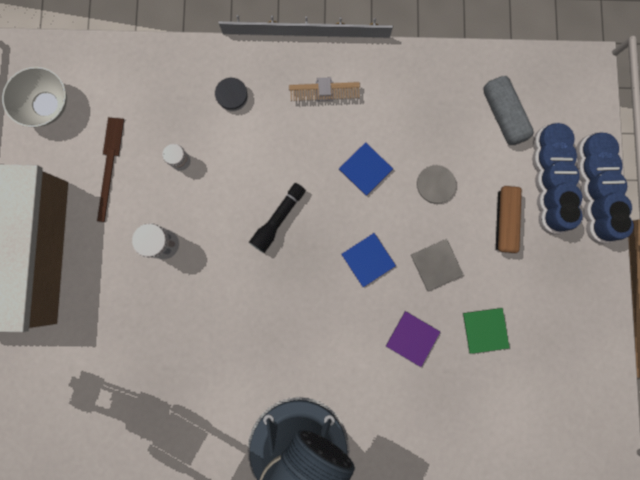

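View pics/side0.png

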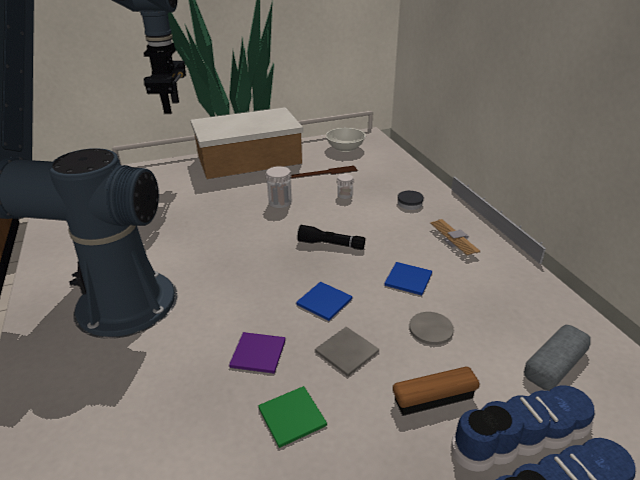

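The top view shows the torch from its lens at (260,243) to its tail at (297,191). The square grey coaster is at (437,265), the round one at (436,184), the tall jar's cap at (149,240) and the small jar's cap at (174,155). The side view shows the tail at (357,242), the square coaster at (347,351), the tall cap at (278,174), the small cap at (345,180) and the round coaster at (431,328).

```bash
cat > cam.py <<'E'
import numpy as np
from scipy.spatial.transform import Rotation as R
def f(c): return 240/np.tan(np.radians(c["fov_y"])/2)
def ray(c,uv,z):
    d=R.from_quat(c["attitude"]).apply([(uv[0]-c["cx"])/f(c),-(uv[1]-c["cy"])/f(c),-1])
    return c["xyz"]+d*(z-c["xyz"][2])/d[2]
def proj(c,p):
    q=R.from_quat(c["attitude"]).inv().apply(np.array(p)-c["xyz"])
    return np.array([c["cx"]-f(c)*q[0]/q[2], c["cy"]+f(c)*q[1]/q[2]])
E
python3 - <<'E'
from rig import eyes
from cam import *
import cv2
np.set_printoptions(precision=4,suppress=True)
t=eyes.camera("top"); s=eyes.camera("side")
# torch: dark blob
g=cv2.cvtColor(t["img"],cv2.COLOR_RGB2GRAY)
m=np.zeros_like(g); m[175:260,240:312]=(g[175:260,240:312]<60)
n,l,st,ce=cv2.connectedComponentsWithStats(m); print(st[1:])
ys,xs=np.nonzero(m); P=np.array([ray(t,(x,y),0.02)[:2] for x,y in zip(xs,ys)])
tail=ray(t,(298,190),.02)[:2]; lens=ray(t,(260,244),.02)[:2]
u=(lens-tail)/np.linalg.norm(lens-tail)
mu=P.mean(0); e=np.linalg.svd(P-mu)[2][0]; e*=np.sign(e@u)
a=(P-mu)@e; print("torch len",np.ptp(a),"dir",e,"mid",mu+e*(a.max()+a.min())/2)
mid=mu+e*(a.max()+a.min())/2
pts={"tail":np.r_[mid-.070*e,.033],"lens":np.r_[mid+.068*e,.045]}
for k,uv,z in (("square",(437,265),.009),("round",(436,184),.009),("tall",(149,240),.1),("small",(174,155),.06)):
    pts[k]=ray(t,uv,z)
for k,p in pts.items(): print(k,p,"r",np.hypot(*p[:2]),"top",proj(t,p),"side",proj(s,p))
im=np.hstack([cv2.resize(c["img"][r0:r0+h,c0:c0+w],(w*2,h*2)) for c,r0,c0,w,h in []]) if 0 else None
o=[]
for c in (t,s):
    b=cv2.resize(c["img"][:,:,::-1],None,fx=2,fy=2,interpolation=cv2.INTER_CUBIC)
    for p in pts.values(): cv2.drawMarker(b,tuple((proj(c,p)*2+.5).astype(int)),(0,0,255),0,10,1)
    o.append(b)
cv2.imwrite("pics/m.png",np.vstack([o[0][280:580,200:1000],o[1][300:600,400:][:, :800] if 0 else cv2.resize(o[1][320:760,480:960],(327,300))[:, :] if 0 else np.pad(o[1][330:630,500:900],((0,0),(0,400),(0,0)))]))
E
```

```text
[[ 250  184   55   69 1001]]
torch len 0.16884137375079572 dir [-0.8278  0.561 ] mid [0.504  0.0533]
tail [0.5619 0.0141 0.033 ] r 0.5621148792116529 top [296.5006 189.9365] side [359.1202 237.3535]
lens [0.4477 0.0915 0.045 ] r 0.45695537523568547 top [259.5443 240.0325] side [305.8505 226.3635]
square [ 0.4004 -0.3035  0.009 ] r 0.5024242117878807 top [437. 265.] side [346.2033 348.456 ]
round [ 0.5859 -0.3042  0.009 ] r 0.660149822542307 top [436. 184.] side [430.5584 325.6459]
tall [0.4393 0.3097 0.1   ] r 0.5375324095974843 top [149. 240.] side [278.3449 171.3782]
small [0.6293 0.2804 0.06  ] r 0.6889908029182814 top [174. 155.] side [344.8734 177.5958]
```

View pics/m.png

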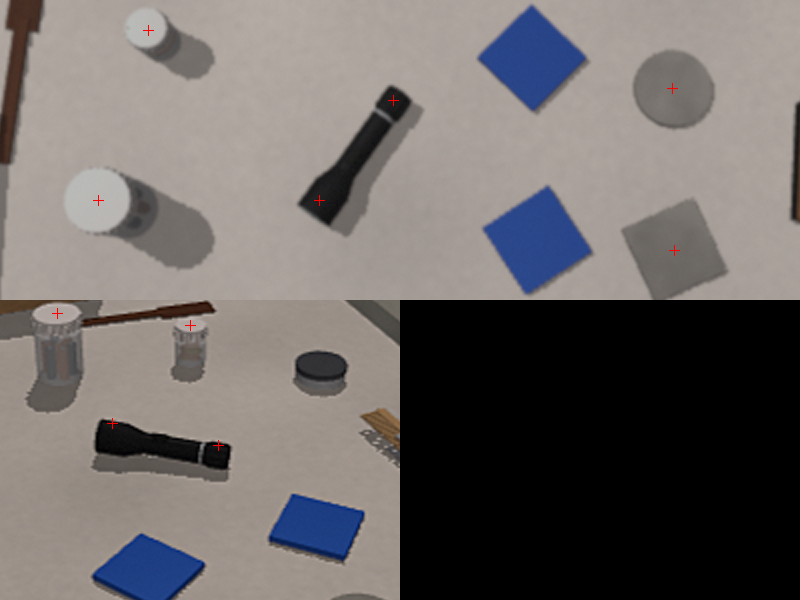

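The positions agree between both views to about 4 mm, which is enough. I'll part-close the fingers and cross at height to the tail cap.

Emit:
drive_tool(deltas=[[[-10, -8, 0, 0, 0, 0], [-22, -18, 0, 0, 0, 0], [-22, -18, 0, 0, 0, 0], [-22, -18, 0, 0, 0, 0], [-22, -18, 0, 0, 0, 0], [-22, -18, 0, 0, 0, 0], [-22, -18, 0, 0, 0, 0], [-22, -18, 0, 0, 0, 0]]], gripper=15)

```text
time: 0.87
position: [0.3114, 0.4118, 0.2446]
tool_rot: [0.16, 0.987, -0.0, 0.0]
ft_force: [0.8, 0.7, -0.2]
grip_width: 0.0415
grip_force: 0.0
```

Emit:
drive_tool(deltas=[[[-22, -18, 0, 0, 0, 0], [-22, -18, 0, 0, 0, 0], [-22, -18, 0, 0, 0, 0], [-22, -18, 0, 0, 0, 0], [-22, -18, 0, 0, 0, 0], [-22, -18, 0, 0, 0, 0], [-22, -18, 0, 0, 0, 0], [-22, -18, 0, 0, 0, 0]]])

```text
time: 1.53
position: [0.4325, 0.2196, 0.2447]
tool_rot: [0.16, 0.987, -0.0, 0.0]
ft_force: [1.3, 0.1, -0.2]
grip_width: 0.0132
grip_force: 0.0
```

Emit:
drive_tool(deltas=[[[-22, -18, 0, 0, 0, 0], [-22, -18, 0, 0, 0, 0], [-22, -18, 0, 0, 0, 0], [-22, -18, 0, 0, 0, 0], [-22, -18, 0, 0, 0, 0], [-22, -18, 0, 0, 0, 0], [-22, -18, 0, 0, 0, 0], [-22, -18, 0, 0, 0, 0]]])

```text
time: 2.2
position: [0.5536, 0.0273, 0.2445]
tool_rot: [0.16, 0.987, -0.0, -0.0]
ft_force: [-0.5, 0.3, -1.1]
grip_width: 0.013
grip_force: 0.0
```

Emit:
drive_tool(deltas=[[[-6, -5, 0, 0, 0, 0], [-6, -5, 10, 0, 0, 0], [0, 0, 22, 0, 0, 0], [0, 0, 22, 0, 0, 0], [0, 0, 22, 0, 0, 0], [0, 0, 22, 0, 0, 0], [0, 0, 14, 0, 0, 0], [0, 0, 0, 0, 0, 0]]])

```text
time: 2.87
position: [0.5581, 0.0173, 0.1289]
tool_rot: [0.16, 0.987, 0.0, -0.005]
ft_force: [-0.3, 0.4, 0.2]
grip_width: 0.0134
grip_force: 0.0
```

```bash
python3 - <<'E'
from rig import eyes,sensors
import cv2
s=eyes.camera("side"); t=eyes.camera("top")
a=cv2.resize(s["img"][120:320,250:450],(400,400),interpolation=2); b=cv2.resize(t["img"][120:320,200:400],(400,400),interpolation=2)
import numpy as np
cv2.imwrite("pics/c1.png",np.hstack([a,b])[:,:,::-1]); print(sensors.get_obs()["position"])
E
```

```text
[0.56070079 0.01677912 0.13193508]
```

View pics/c1.png

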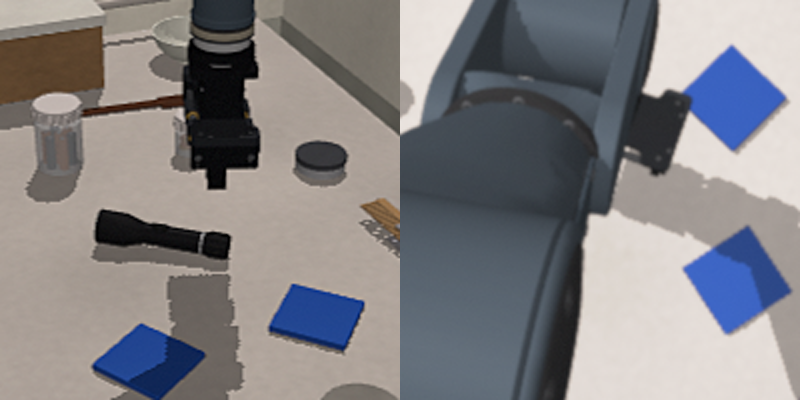

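The close view shows the fingers at (217,187), directly above the tail cap at (217,240) and still high over it. I'll go down 50 mm and hold.

Emit:
drive_tool(deltas=[[[-2, -2, 10, 0, 0, 0], [0, 0, 12, 0, 0, 0], [0, 0, 12, 0, 0, 0], [0, 0, 10, 0, 0, 0], [0, 0, 6, 0, 0, 0], [0, 0, 0, 0, 0, 0], [0, 0, 0, 0, 0, 0], [0, 0, 0, 0, 0, 0]]])

```text
time: 3.63
position: [0.5637, 0.0135, 0.0831]
tool_rot: [0.16, 0.987, -0.0, 0.001]
ft_force: [0.0, -0.6, -0.1]
grip_width: 0.0128
grip_force: 0.0
```

Emit:
drive_tool(deltas=[[[0, 0, 0, 0, 0, 0], [0, 0, 0, 0, 0, 0], [0, 0, 0, 0, 0, 0], [0, 0, 0, 0, 0, 0], [0, 0, 0, 0, 0, 0], [0, 0, 0, 0, 0, 0], [0, 0, 0, 0, 0, 0], [0, 0, 0, 0, 0, 0]]])

```text
time: 4.3
position: [0.5632, 0.0136, 0.0825]
tool_rot: [0.16, 0.987, 0.0, -0.0]
ft_force: [1.3, -0.8, -0.2]
grip_width: 0.013
grip_force: 0.0
```

Emit:
drive_tool(deltas=[[[0, 0, 0, 0, 0, 0], [0, 0, 0, 0, 0, 0], [0, 0, 0, 0, 0, 0], [0, 0, 0, 0, 0, 0], [0, 0, 0, 0, 0, 0], [0, 0, 0, 0, 0, 0], [0, 0, 0, 0, 0, 0], [0, 0, 0, 0, 0, 0]]])

```text
time: 4.97
position: [0.5631, 0.0136, 0.0825]
tool_rot: [0.16, 0.987, -0.0, -0.0]
ft_force: [-0.8, 0.1, -0.8]
grip_width: 0.0131
grip_force: 0.0
```

Emit:
drive_tool(deltas=[[[0, 0, 0, 0, 0, 0], [0, 0, 0, 0, 0, 0], [0, 0, 0, 0, 0, 0], [0, 0, 0, 0, 0, 0], [0, 0, 0, 0, 0, 0], [0, 0, 0, 0, 0, 0], [0, 0, 0, 0, 0, 0], [0, 0, 0, 0, 0, 0]]])

```text
time: 5.63
position: [0.5631, 0.0136, 0.0825]
tool_rot: [0.16, 0.987, -0.0, -0.0]
ft_force: [-0.6, -0.1, -0.6]
grip_width: 0.013
grip_force: 0.0
```

Emit:
drive_tool(deltas=[[[0, 0, -10, 0, 0, 0], [0, 0, -22, 0, 0, 0], [0, 0, -24, 0, 0, 0], [0, 0, -24, 0, 0, 0], [0, 0, -24, 0, 0, 0], [0, 0, -24, 0, 0, 0], [0, 0, -22, 0, 0, 0], [0, 0, -10, 0, 0, 0]]])

```text
time: 6.3
position: [0.5645, 0.0134, 0.2464]
tool_rot: [0.16, 0.987, -0.0, 0.003]
ft_force: [-0.2, -0.1, -0.3]
grip_width: 0.0132
grip_force: 0.0
```

Emit:
drive_tool(deltas=[[[3.4, -22, 0, 0, 0, 0], [3.4, -22, 0, 0, 0, 0], [3.4, -22, 0, 0, 0, 0], [3.4, -22, 0, 0, 0, 0], [3.4, -22, 0, 0, 0, 0], [3.4, -22, 0, 0, 0, 0], [3.4, -22, 0, 0, 0, 0], [3.4, -22, 0, 0, 0, 0]]])

```text
time: 6.97
position: [0.4808, -0.1455, 0.2424]
tool_rot: [0.16, 0.987, 0.0, -0.0]
ft_force: [0.4, 0.1, -0.0]
grip_width: 0.013
grip_force: 0.0
```

Emit:
drive_tool(deltas=[[[3.4, -22, 0, 0, 0, 0], [3.4, -22, 0, 0, 0, 0], [3.4, -22, 0, 0, 0, 0], [3.4, -22, 0, 0, 0, 0], [3.4, -22, 0, 0, 0, 0], [3.4, -22, 0, 0, 0, 0], [3.4, -22, 0, 0, 0, 0], [3.4, -22, 0, 0, 0, 0]]])

```text
time: 7.63
position: [0.3993, -0.3037, 0.2424]
tool_rot: [0.16, 0.987, 0.0, -0.0]
ft_force: [0.0, -0.6, -0.6]
grip_width: 0.013
grip_force: 0.0
```

Emit:
drive_tool(deltas=[[[0, 0, 0, 0, 0, 0], [0, 0, 10, 0, 0, 0], [0, 0, 22, 0, 0, 0], [0, 0, 22, 0, 0, 0], [0, 0, 22, 0, 0, 0], [0, 0, 22, 0, 0, 0], [0, 0, 12, 0, 0, 0], [0, 0, 0, 0, 0, 0]]])

```text
time: 8.3
position: [0.399, -0.3009, 0.13]
tool_rot: [0.16, 0.987, 0.002, -0.003]
ft_force: [-0.1, 0.3, 0.6]
grip_width: 0.0129
grip_force: 0.0
```

```bash
python3 - <<'E'
from rig import eyes,sensors
import cv2
s=eyes.camera("side")
cv2.imwrite("pics/c2.png",cv2.resize(s["img"][150:450,180:480,::-1],(600,600),interpolation=2)); print(sensors.get_obs()["position"])
E
```

```text
[ 0.39963211 -0.30172355  0.13137828]
```

View pics/c2.png

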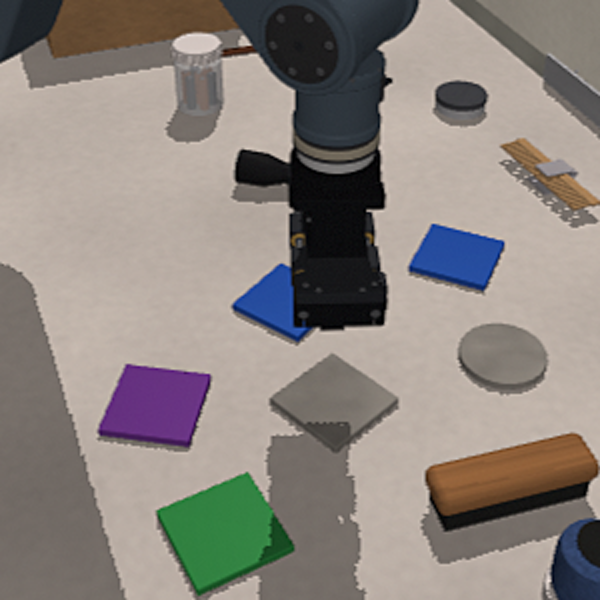

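The hand stands over the square grey coaster, whose centre is at (335,400) in the crop. I'll go down 73 mm and hold.

Emit:
drive_tool(deltas=[[[0, 0, 10, 0, 0, 0], [0, 0, 16, 0, 0, 0], [0, 0, 16, 0, 0, 0], [0, 0, 16, 0, 0, 0], [0, 0, 10, 0, 0, 0], [0, 0, 5, 0, 0, 0], [0, 0, 0, 0, 0, 0], [0, 0, 0, 0, 0, 0]]])

```text
time: 9.02
position: [0.4005, -0.3034, 0.0599]
tool_rot: [0.16, 0.987, -0.0, 0.0]
ft_force: [0.3, 0.8, -0.6]
grip_width: 0.0134
grip_force: 0.0
```

Emit:
drive_tool(deltas=[[[0, 0, 0, 0, 0, 0], [0, 0, 0, 0, 0, 0], [0, 0, 0, 0, 0, 0], [0, 0, 0, 0, 0, 0], [0, 0, 0, 0, 0, 0], [0, 0, 0, 0, 0, 0], [0, 0, 0, 0, 0, 0], [0, 0, 0, 0, 0, 0]]])

```text
time: 9.68
position: [0.4002, -0.3032, 0.0596]
tool_rot: [0.16, 0.987, -0.0, 0.0]
ft_force: [-1.2, -0.6, -0.3]
grip_width: 0.0128
grip_force: 0.0
```

Emit:
drive_tool(deltas=[[[0, 0, 0, 0, 0, 0], [0, 0, 0, 0, 0, 0], [0, 0, 0, 0, 0, 0], [0, 0, 0, 0, 0, 0], [0, 0, 0, 0, 0, 0], [0, 0, 0, 0, 0, 0], [0, 0, 0, 0, 0, 0], [0, 0, 0, 0, 0, 0]]])

```text
time: 10.35
position: [0.4002, -0.3031, 0.0595]
tool_rot: [0.16, 0.987, 0.0, -0.0]
ft_force: [-0.3, 0.1, 0.2]
grip_width: 0.0128
grip_force: 0.0
```

Emit:
drive_tool(deltas=[[[0, 0, 0, 0, 0, 0], [0, 0, 0, 0, 0, 0], [0, 0, 0, 0, 0, 0], [0, 0, 0, 0, 0, 0], [0, 0, 0, 0, 0, 0], [0, 0, 0, 0, 0, 0], [0, 0, 0, 0, 0, 0], [0, 0, 0, 0, 0, 0]]])

```text
time: 11.02
position: [0.4002, -0.3032, 0.0596]
tool_rot: [0.16, 0.987, -0.0, -0.0]
ft_force: [0.4, -0.5, 0.5]
grip_width: 0.0133
grip_force: 0.0
```

Emit:
drive_tool(deltas=[[[0, 0, -10, 0, 0, 0], [0, 0, -26, 0, 0, 0], [0, 0, -30, 0, 0, 0], [0, 0, -30, 0, 0, 0], [0, 0, -30, 0, 0, 0], [0, 0, -30, 0, 0, 0], [0, 0, -24, 0, 0, 0], [0, 0, -10, 0, 0, 0]]])

```text
time: 11.68
position: [0.4012, -0.3042, 0.254]
tool_rot: [0.16, 0.987, -0.002, 0.003]
ft_force: [0.8, 0.3, 0.3]
grip_width: 0.0132
grip_force: 0.0
```

Emit:
drive_tool(deltas=[[[6.5, 24.75, 0, 0, 0, 0], [6.5, 24.75, 0, 0, 0, 0], [6.5, 24.75, 0, 0, 0, 0], [6.5, 24.75, 0, 0, 0, 0], [6.5, 24.75, 0, 0, 0, 0], [6.5, 24.75, 0, 0, 0, 0], [6.5, 24.75, 0, 0, 0, 0], [6.5, 24.75, 0, 0, 0, 0]]])

```text
time: 12.35
position: [0.4131, -0.0975, 0.2502]
tool_rot: [0.16, 0.987, -0.0, 0.0]
ft_force: [0.9, 0.6, 0.1]
grip_width: 0.0134
grip_force: 0.0
```

Emit:
drive_tool(deltas=[[[6.5, 24.75, 0, 0, 0, 0], [6.5, 24.75, 0, 0, 0, 0], [6.5, 24.75, 0, 0, 0, 0], [6.5, 24.75, 0, 0, 0, 0], [6.5, 24.75, 0, 0, 0, 0], [6.5, 24.75, 0, 0, 0, 0], [6.5, 24.75, 0, 0, 0, 0], [6.5, 24.75, 0, 0, 0, 0]]])

```text
time: 13.02
position: [0.4264, 0.1067, 0.2503]
tool_rot: [0.16, 0.987, 0.0, 0.0]
ft_force: [0.8, 0.6, -0.7]
grip_width: 0.0129
grip_force: 0.0
```

Emit:
drive_tool(deltas=[[[6.5, 24.75, 0, 0, 0, 0], [6.5, 24.75, 0, 0, 0, 0], [6.5, 24.75, 0, 0, 0, 0], [6.5, 24.75, 0, 0, 0, 0], [6.5, 24.75, 0, 0, 0, 0], [6.5, 24.75, 0, 0, 0, 0], [6.5, 24.75, 0, 0, 0, 0], [6.5, 24.75, 0, 0, 0, 0]]])

```text
time: 13.68
position: [0.4396, 0.3109, 0.2503]
tool_rot: [0.16, 0.987, 0.0, 0.0]
ft_force: [0.1, 0.0, -0.3]
grip_width: 0.0132
grip_force: 0.0
```

Emit:
drive_tool(deltas=[[[0, 0, 0, 0, 0, 0], [0, 0, 0, 0, 0, 0], [0, 0, 10, 0, 0, 0], [0, 0, 20, 0, 0, 0], [0, 0, 16, 0, 0, 0], [0, 0, 8, 0, 0, 0], [0, 0, 0, 0, 0, 0], [0, 0, 0, 0, 0, 0]]])

```text
time: 14.35
position: [0.44, 0.3088, 0.1952]
tool_rot: [0.161, 0.987, -0.0, -0.001]
ft_force: [0.2, 0.6, 0.2]
grip_width: 0.0132
grip_force: 0.0
```

```bash
python3 - <<'E'
from rig import eyes,sensors
import cv2
s=eyes.camera("side")
cv2.imwrite("pics/c3.png",cv2.resize(s["img"][60:260,180:380,::-1],(600,600),interpolation=2)); print(sensors.get_obs()["position"])
E
```

```text
[0.4404794  0.30921722 0.19590432]
```

View pics/c3.png

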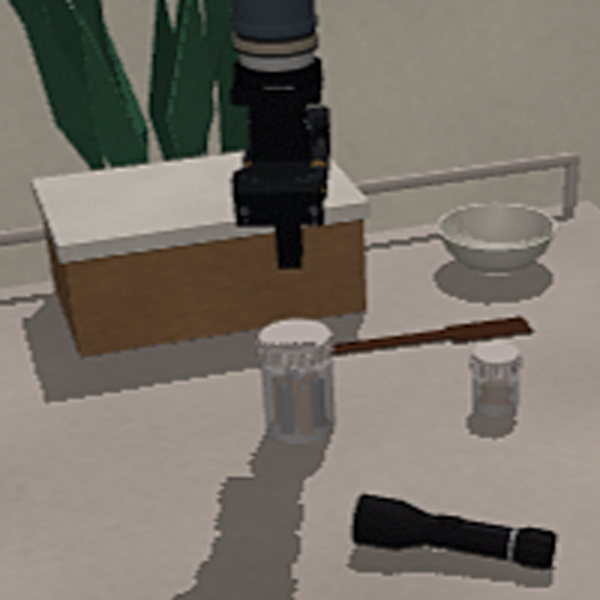

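The fingertips at (289,265) stand above the tall jar's cap at (296,335). I'll go down 46 mm, hold, then lift.

Emit:
drive_tool(deltas=[[[0, 0, 8, 0, 0, 0], [0, 0, 12, 0, 0, 0], [0, 0, 12, 0, 0, 0], [0, 0, 8, 0, 0, 0], [0, 0, 6, 0, 0, 0], [0, 0, 0, 0, 0, 0], [0, 0, 0, 0, 0, 0], [0, 0, 0, 0, 0, 0]]])

```text
time: 15.07
position: [0.4405, 0.3099, 0.15]
tool_rot: [0.16, 0.987, 0.0, 0.0]
ft_force: [-0.6, 0.3, -0.4]
grip_width: 0.0132
grip_force: 0.0
```

Emit:
drive_tool(deltas=[[[0, 0, 0, 0, 0, 0], [0, 0, 0, 0, 0, 0], [0, 0, 0, 0, 0, 0], [0, 0, 0, 0, 0, 0], [0, 0, 0, 0, 0, 0], [0, 0, 0, 0, 0, 0], [0, 0, 0, 0, 0, 0], [0, 0, 0, 0, 0, 0]]])

```text
time: 15.73
position: [0.4401, 0.3097, 0.1495]
tool_rot: [0.16, 0.987, -0.0, -0.0]
ft_force: [0.2, 0.7, 0.2]
grip_width: 0.0129
grip_force: 0.0
```

Emit:
drive_tool(deltas=[[[0, 0, 0, 0, 0, 0], [0, 0, 0, 0, 0, 0], [0, 0, 0, 0, 0, 0], [0, 0, 0, 0, 0, 0], [0, 0, 0, 0, 0, 0], [0, 0, 0, 0, 0, 0], [0, 0, 0, 0, 0, 0], [0, 0, 0, 0, 0, 0]]])

```text
time: 16.4
position: [0.4401, 0.3097, 0.1495]
tool_rot: [0.16, 0.987, -0.0, -0.0]
ft_force: [0.4, -0.5, -0.4]
grip_width: 0.0132
grip_force: 0.0
```

Emit:
drive_tool(deltas=[[[0, 0, 0, 0, 0, 0], [0, 0, 0, 0, 0, 0], [0, 0, 0, 0, 0, 0], [0, 0, 0, 0, 0, 0], [0, 0, 0, 0, 0, 0], [0, 0, 0, 0, 0, 0], [0, 0, 0, 0, 0, 0], [0, 0, 0, 0, 0, 0]]])

```text
time: 17.07
position: [0.4401, 0.3097, 0.1495]
tool_rot: [0.16, 0.987, -0.0, -0.0]
ft_force: [0.2, -0.2, -0.2]
grip_width: 0.013
grip_force: 0.0
```

Emit:
drive_tool(deltas=[[[0, 0, -10, 0, 0, 0], [0, 0, -20, 0, 0, 0], [0, 0, -24, 0, 0, 0], [0, 0, -24, 0, 0, 0], [0, 0, -24, 0, 0, 0], [0, 0, -14, 0, 0, 0], [0, 0, 0, 0, 0, 0], [0, 0, 0, 0, 0, 0]]])

```text
time: 17.73
position: [0.4403, 0.3098, 0.2666]
tool_rot: [0.16, 0.987, 0.001, 0.001]
ft_force: [0.9, -0.5, -0.7]
grip_width: 0.0134
grip_force: 0.0
```

Emit:
drive_tool(deltas=[[[0, 0, 0, 0, 0, 0], [0, 0, 0, 0, 0, 0], [0, 0, 0, 0, 0, 0], [0, 0, 0, 0, 0, 0]]])

```text
time: 18.07
position: [0.4396, 0.3094, 0.2644]
tool_rot: [0.16, 0.987, -0.001, -0.001]
ft_force: [-0.7, 0.2, -0.3]
grip_width: 0.0131
grip_force: 0.0
```

Fingertips are now about 0.243 m above the ledge, so I'll hand in.

```bash
python3 -c "
from rig import ticket; print(ticket.hand_in())"
```

```text
the job is handed in; nothing more can be done
None
```

I pointed at the torch's tail cap, the square coaster and the tall jar's cap in that order, for about 2 s each with no sign of contact, and handed the job in at about 18 s with the fingertips about 24 cm up; no verdict was shown.

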